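# Lay the instrument tray for the next injection run

### The arm

A 6-joint arm with a two-finger parallel gripper is mounted at the origin on a cart in front of the work surface, level with it; the furniture and walls round the work are solid. World frame = base frame: x ahead of the robot, y to its left, z up, the work surface at z = 0. Lengths are in m, angles in rad, forces in N, time in s.
With the tool pointing down it reaches from about 0.25 to 0.775 m from the base axis. Payload 4 kg.
Tool frame: the origin (TCP) lies at the very end of the fingers, on their centre line; the grasp point (between the pads) lies 19 mm behind it; z points along the fingers, y is the line along which they close (so a half turn about z gives the same grasp; the last joint's range is limited). The gripper opens to 94 mm and grips with 3 to 60 N. Pads are 16 mm wide; open, the fingers measure 119 mm over their backs; the gripper's body (75 mm by 177 mm) begins 78 mm behind the grasp point.
Start: joints at [-1.39, 0.087, 1.371, -0, 1.684, -0.103], TCP at [0.154, -0.528, 0.206] pointing down, gripper open.
Joint ranges: [-3.1, 3.1], [-0.76, 2.03], [0.27, 2.55], [-1.08, 4.22], [0.17, 2.65], [-2.57, 2.57]. Speed limits (rad/s): [2.79, 2.79, 3.14, 3.14, 3.14, 3.14].

### API

Orientations are given as [roll, pitch, yaw] about the fixed x, y, z axes, in that order (R = Rz(yaw) Ry(pitch) Rx(roll)).
In Python, from bench import robot, vision gives the robot as it stands.
- The arm moves only by the shell command python3 -m crank 'ROWS'. ROWS is JSON, a list of rows, each a list of 3 entries, a list of its own where there are three numbers: the closure, from 0 (fully open) to 1 (shut), then the shift along the tool's x, y, z in m, then the turn, a rotation vector about the tool's x, y, z in degrees. A call has 1 to 8 rows; each row shifts and turns the commanded pose from where the row before left it, along the tool's axes as they then stand; what a row does not reach is not made up. A row lasts 1/10 s, in which the tool goes at most 50 mm and 8.59 degrees, less where a joint would pass 70% of its speed; a pose out of reach is approached as far as the arm can. A call with a gripper value outside its range is refused whole. The fingers move at their own pace and stop on an object; the grip force is fixed at half the most. Time passes only in rows, so rows that do not move let the fingers close. It gives the time, the measured TCP pose, the force, the opening and the grip force at its end, in the units of the state.
- robot.get_obs(): the state, without advancing time (a new reading comes with each control period).
- vision.snapshot(name): name is "scene" or "top" or "wrist"; returns a dict with "color" (480x640x3 uint8, red, green, blue), "z_map" (480x640 float32, m along the optical axis (not along the pixel's ray), 0 where there is no reading), "fx", "fy", "cx", "cy" (pixels), "R" (3x3) and "t" (3): a world point X has camera coordinates R X + t. Camera axes: x right, y down, z forward; pixel columns grow to the right and rows downward; lengths in m; the calibration is good to about 2 mm. A picture is of the moment at which its call begins.
- robot.close_job(): hands the job in; it is judged then, once.
The state is a dict: "time": time; "joint_positions": joint angles; "qvel": joint speeds; "joint_torque": joint torques, N m; "tool_pos": TCP position; "ee_rot": TCP orientation; "wrist_force": force on the tool from outside, world axes, zero at the start; "wrist_torque": the same for the moment, N m; "width": finger opening in m; "finger_force": force on a finger pad.
Only numpy, scipy, OpenCV 4.12 (cv2) and the standard library are available. Lean on these libraries where they do the work, as an engineer would, in place of code of your own. Each camera call takes 0.05 s, during which the arm holds its last target. There are 200 camera calls.

### The job

Lay the white instrument tray for the next micro-injection run: stand the black-capped oil bottle in the round cup, lay the covered dish in the nest of four lugs, the capillary box lengthwise in the oblong bay and the steel forceps lengthwise in the slots of the two low bridges. Keep the bottle upright and the dish level all the way, and leave the blue-capped media bottle and the blue-handled hex driver where they are.

Things in the scene. Friction and masses are not known exactly. Their poses are not given: they have to be found in the camera images.
- oil_bottle_mid (a point): The oil bottle: translucent white, black screw cap, brown label. Body 42 mm in diameter up to 76 mm, cap 27 mm, 88 mm tall in all. Point: its centre, 44 mm above its underside; z up. Stands on the bench (z = 0).
- dish_mid (a point): The covered culture dish: clear and round, lid 58 mm in diameter (from 6 mm to 15 mm up), base 54 mm, 15 mm tall, light. Point: its centre, 7.5 mm above its underside; z up. Lies on the bench. The microscope at the back overhangs the bench from x 0.65 on, 0.3 m up: swing things round in front of it.
- capillary_box_mid (a point): The capillary box: flat pale oblong box with a clear cover, 30 (x) x 85 (y) x 19 mm (grip its lower 16 mm, across the 30 mm width). Point: its centre, 9.5 mm above its underside; z up, y along its length. Lies on the bench.
- forceps_mid (a point): The plain steel forceps lying flat on the bench, rigid, 13 (x) x 119 (y) x 9 mm. Point: its middle, 4.5 mm above its underside; z up, y along its length.
- media_bottle_mid (a point): Look-alike, to be left alone: white media bottle with a BLUE screw cap and blue label, 48 mm in diameter, 105 mm tall. Point: its centre, 52 mm up. Near it stand a black micromanipulator 195 mm tall (x 0.45 to 0.62, y -0.24 to -0.10) and a joystick box 110 mm tall (x 0.41, y -0.09): carry things over them or round the front.
- hex_driver_mid (a point): Look-alike, to be left alone: hex driver with a BLUE handle and thin steel shaft, 17 (x) x 127 (y) x 18 mm. Point: its middle, 9 mm up; y along its length.
- cup_dock: Dock for the oil bottle: plastic dock on the white tray, slate-blue base plate 76 (x) x 116 (y) x 4 mm, fixed. Origin: centre of the base's underside, 2 mm above the bench; z up, y along its 116 mm length. In its middle a pale round cup of 58 mm inner and 66 mm outer diameter whose rim is 27 mm above the origin; the bottle stands on the base plate's top, 4 mm above the origin. The tray's rim stands 20 mm above the bench.
- nest_dock: Dock for the dish: plastic dock on the white tray, slate-blue base plate 76 (x) x 116 (y) x 4 mm, fixed. Origin: centre of the base's underside, 2 mm above the bench; z up, y along its 116 mm length. Four small pale lugs on the diagonals round a dark disc, 72 mm apart across the middle, tops 12 mm above the origin; the sides between the lugs are open (38 mm) for fingers. The dish lies on the plate, 4 mm above the origin.
- bay_dock: Dock for the capillary box: plastic dock on the white tray, slate-blue base plate 76 (x) x 116 (y) x 4 mm, fixed. Origin: centre of the base's underside, 2 mm above the bench; z up, y along its 116 mm length. An oblong bay 46 (x) x 101 (y) mm inside, between two pale end walls and four side lugs 13 mm above the origin; the long sides are open over the middle 66 mm for fingers. The box lies in it lengthwise, along y, on the plate 4 mm above the origin.
- rest_dock: Dock for the forceps: plastic dock on the white tray, slate-blue base plate 76 (x) x 116 (y) x 4 mm, fixed. Origin: centre of the base's underside, 2 mm above the bench; z up, y along its 116 mm length. Two low pale bridges 70 mm apart along y, each with a slot 30 mm wide in x; the slot floors are 12 mm and the cheeks 20 mm above the origin. The forceps lie along y in both slots, centred to about 15 mm; the 60 mm between the bridges is open for fingers.
Things that resemble listed ones, but are neither listed nor needed, are in the scene too. Of the things that look like the part that bears capillary_box_mid, the larger one is meant.

How it is judged:
By the outcome, as a careful person would: the job done as asked, in the order asked, and still so for the second after the job is handed in, with the robot touching nothing.
It also fails if it takes over 128 s, if anything falls off the work surface, if the arm or the gripper's body presses on something with over 40 N, if the wrist force passes 120 N, or if a joint passes its speed limit or range.

## Working session

There is one attempt and no reset: what is moved stays moved. The work goes in short steps, Python scripts to look and compute and a shell command to move; the robot and the scene stay as the last step left them, time stands still between calls to the robot, and variables do not carry over. Pictures are saved under pics/ and viewed, at most 16 in all, crops included, and the job is handed in when it is done.

```bash
mkdir -p pics; ls
python3 - <<'E'
from bench import robot, vision
import cv2,numpy as np
for n in ("scene","top"):
    s=vision.snapshot(n); cv2.imwrite(f"pics/{n}0.png",s["color"][:,:,::-1]); np.savez(f"pics/{n}0.npz",**s)
    print(n,s["fx"],s["fy"],s["cx"],s["cy"],(-s["R"].T@s["t"]).round(3),s["R"].round(3).tolist())
print(robot.get_obs())
E
```

```text
pics
scene 507.00434692231863 507.00434692231863 315.79965144186457 245.6838258634761 [ 1.067 -0.454  0.78 ] [[0.68, 0.733, -0.015], [0.51, -0.487, -0.709], [-0.527, 0.475, -0.705]]
top 477.67366819615677 477.67366819615677 324.577972025824 242.5516447810458 [ 0.387 -0.     1.073] [[0.015, -1.0, -0.001], [-0.989, -0.015, -0.148], [0.148, 0.003, -0.989]]
{'time': 0.1, 'joint_positions': array([-1.39014058e+00,  8.78833941e-02,  1.37205404e+00, -1.19065489e-06,
        1.68358139e+00, -1.03067244e-01]), 'qvel': array([-0.00088381, -0.00144539, -0.00335789,  0.00111418, -0.0002126 ,
       -0.00088496]), 'joint_torque': array([ 2.09410937e-03, -3.41253483e+01, -3.03300762e+01,  7.19144451e-02,
        3.04043025e-02, -9.99641406e-05]), 'tool_pos': array([ 0.15388977, -0.52754114,  0.20444485]), 'ee_rot': array([-3.13967658e+00, -1.96996894e-04,  2.83722672e-01]), 'wrist_force': array([ 0.36593494,  0.01430276, -0.6667912 ]), 'wrist_torque': array([-0.00427087,  0.00840651, -0.01778429]), 'finger_force': 0.0, 'width': 0.09361100239345058}
```

View pics/top0.png

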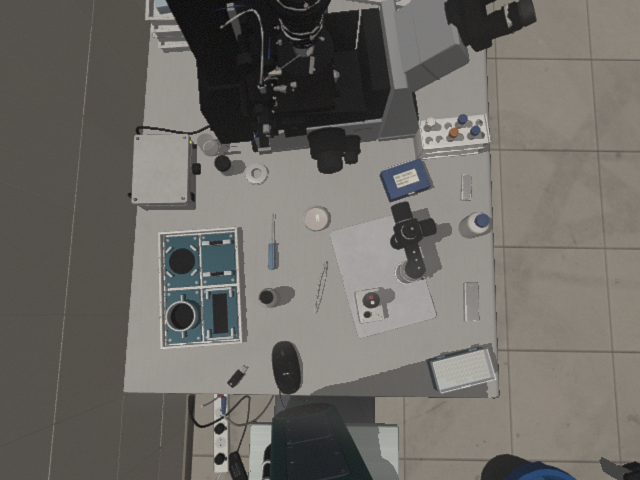

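View pics/scene0.png

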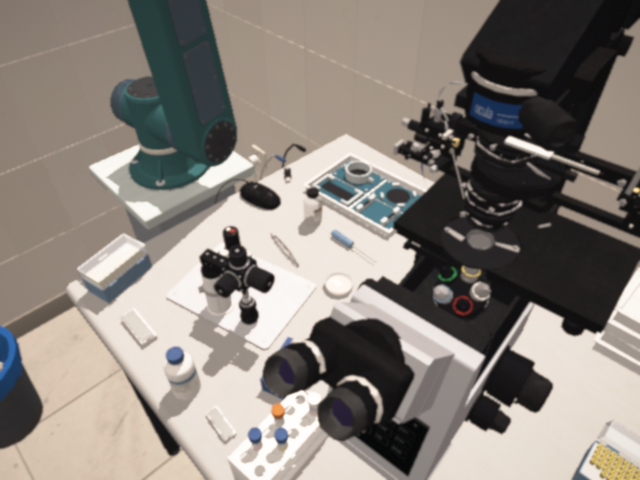

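The top view shows the docks: nest (182,262), rest (217,258), cup (182,316) and bay (221,313). The oil bottle is at (268,297), the dish at (317,218), the forceps at (321,287), the large box at (472,301) and the small look-alike box at (466,187). The scene view agrees.

```bash
cat > h.py <<'E'
import cv2,numpy as np
def ray(s,px,z):
    px=np.atleast_2d(px).astype(float)
    d=np.c_[(px[:,0]-s["cx"])/s["fx"],(px[:,1]-s["cy"])/s["fy"],np.ones(len(px))]@s["R"]
    c=-s["R"].T@s["t"]; return c+d*((z-c[2])/d[:,2])[:,None]
def cloud(s):
    v,u=np.mgrid[:480,:640]; z=s["z_map"]
    P=np.stack([(u-s["cx"])/s["fx"]*z,(v-s["cy"])/s["fy"]*z,z],-1)-s["t"]
    P=P@s["R"]; P[z==0]=np.nan; return P
def blob(s,m,roi,z,show=True):
    x0,y0,x1,y1=roi; k=np.zeros(m.shape[:2],np.uint8); k[y0:y1,x0:x1]=m[y0:y1,x0:x1]
    n,l,st,ce=cv2.connectedComponentsWithStats(k)
    if n<2: return None
    i=1+st[1:,4].argmax(); c=max(cv2.findContours((l==i).astype(np.uint8),0,1)[0],key=cv2.contourArea)
    box=cv2.boxPoints(cv2.minAreaRect(c)); W=ray(s,box,z)[:,:2]
    e=np.array([W[1]-W[0],W[2]-W[1]]); L=np.linalg.norm(e,axis=1); a=e[L.argmax()]
    return dict(n=int(st[i,4]),c=W.mean(0).round(4),cen=ray(s,ce[i],z)[0,:2].round(4),size=L.round(4),yaw_y=round(float(np.degrees(np.arctan(-a[0]/a[1]))),1))
E
python3 - <<'E'
from h import *
s=dict(np.load("pics/top0.npz")); C=cloud(s); im=s["color"]; hsv=cv2.cvtColor(im,cv2.COLOR_RGB2HSV)
for nm,p,z in [("bottle",(268,297),.088),("dish",(317,218),.015),("box",(472,301),.019),("smallbox",(466,187),.01),("forc",(321,287),.009),("hex",(272,245),.01),("nest",(182,262),.006),("cup",(182,316),.029),("bay",(221,313),.006),("rest",(217,258),.006),("media",(481,220),.105)]:
    print(nm,ray(s,p,z)[0].round(3),C[p[1],p[0]].round(3))
# slate plates
slate=((hsv[...,0]>90)&(hsv[...,0]<112)&(hsv[...,1]>90)).astype(np.uint8)
for nm,r in [("nest",(160,232,200,288)),("rest",(201,232,238,286)),("cup",(160,289,201,346)),("bay",(203,287,240,344))]:
    x0,y0,x1,y1=r;k=np.argwhere(slate[y0:y1,x0:x1])[:,::-1]+[x0,y0]
    b=cv2.boxPoints(cv2.minAreaRect(k.astype(np.float32)));W=ray(s,b,.006)[:,:2];print(nm,W.mean(0).round(4),W.round(3).tolist())
a=cv2.resize(im[225:355,150:340],None,fx=4,fy=4,interpolation=2)
cv2.imwrite("pics/a.png",a[:,:,::-1])
b=cv2.resize(im[190:340,290:500],None,fx=3.8,fy=3.8,interpolation=2)
cv2.imwrite("pics/b.png",b[:,:,::-1])
E
```

```text
bottle [0.42  0.117 0.088] [0.42  0.117 0.09 ]
dish [0.601 0.021 0.015] [0.601 0.021 0.014]
box [ 0.42  -0.322  0.019] [ 0.42  -0.323  0.015]
smallbox [ 0.68  -0.319  0.01 ] [ 0.68  -0.318  0.01 ]
forc [0.446 0.01  0.009] [0.447 0.01  0.   ]
hex [0.539 0.121 0.01 ] [0.538 0.12  0.016]
nest [0.498 0.322 0.006] [0.498 0.322 0.007]
cup [0.378 0.309 0.029] [0.378 0.316 0.005]
bay [0.386 0.23  0.006] [0.386 0.229 0.008]
rest [0.508 0.244 0.006] [0.508 0.244 0.007]
media [ 0.584 -0.319  0.105] [ 0.583 -0.318  0.107]
nest [0.5004 0.3209] [[0.551, 0.363], [0.558, 0.293], [0.449, 0.279], [0.443, 0.348]]
rest [0.5094 0.2516] [[0.456, 0.278], [0.564, 0.28], [0.563, 0.224], [0.454, 0.224]]
cup [0.3998 0.2892] [[0.415, 0.326], [0.439, 0.297], [0.384, 0.252], [0.361, 0.281]]
bay [0.4344 0.2185] [[0.434, 0.218], [0.434, 0.218], [0.434, 0.218], [0.434, 0.218]]
```

View pics/a.png

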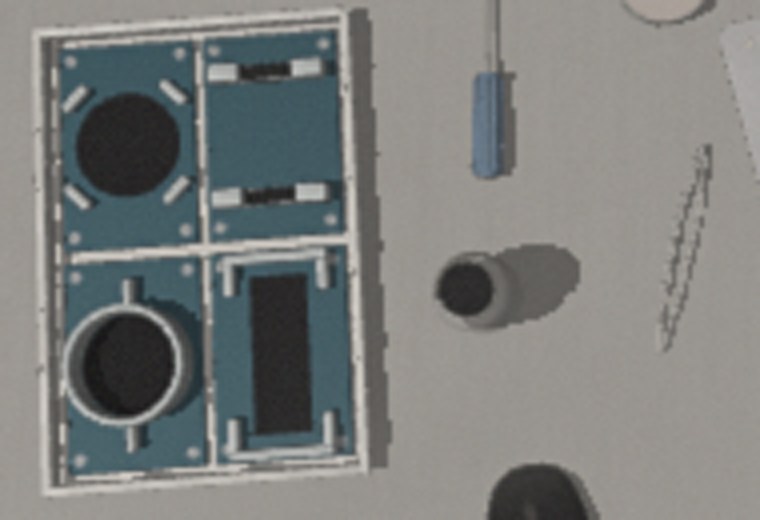

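View pics/b.png

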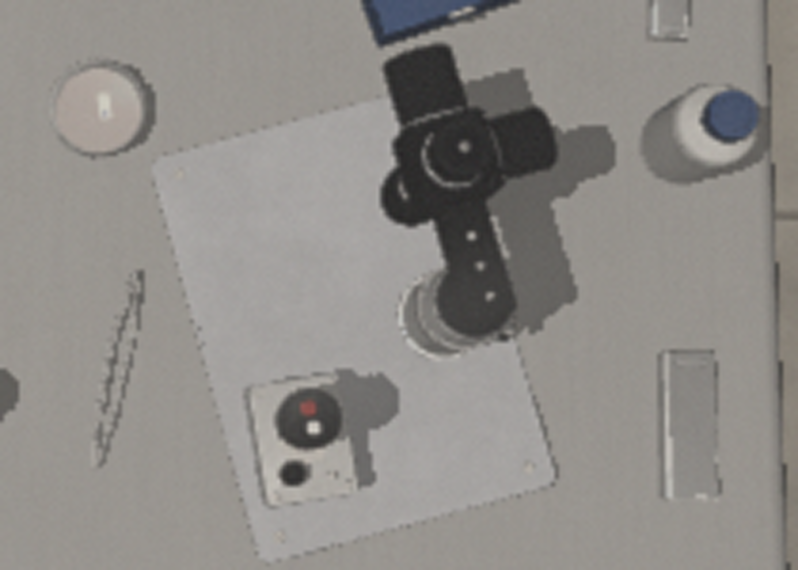

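The crops show the dock yaw nearly along world x. In crop a, the nest disc is at (128,144), the cup ring (126,366), the bay's dark pad (282,353) and the slots (265,70) and (271,195). The bottle cap is at (466,290). In crop b, the dish is at (100,108), the forceps run (138,272) to (100,465), and the box is centred at (689,425).

Run:
```python
from h import *
s=dict(np.load("pics/top0.npz")); im=s["color"]; g=cv2.cvtColor(im,cv2.COLOR_RGB2GRAY)
dk=(g<60).astype(np.uint8)
print("nest",blob(s,dk,(165,245,198,280),.006)); print("bay",blob(s,dk,(205,290,235,336),.006))
print("cap",blob(s,dk,(255,285,280,308),.088))
for r in [(205,238,230,246),(205,268,230,280)]: print("slot",blob(s,dk,r,.014))
A=lambda l:np.array(l)/4+[149.6,224.6]
B=lambda l:np.array(l)/3.8+[289.6,189.6]
print("cup rim",ray(s,A([[126,366],[64,366],[190,366],[126,305],[126,427]]),.029)[:,:2].round(4).tolist())
print("tray corners",ray(s,A([[36,32],[348,12],[367,468],[45,492]]),.02)[:,:2].round(4).tolist())
print("dish",ray(s,B([[100,108],[52,108],[148,108],[100,61],[100,156]]),.015)[:,:2].round(4).tolist())
print("box",ray(s,B([[664,350],[717,350],[720,498],[661,498]]),.017)[:,:2].round(4).tolist())
print("forc",ray(s,B([[140,270],[98,466]]),.005)[:,:2].round(4).tolist())
print("hexh,media,ellipses",ray(s,A([[487,125]]),.01)[:,:2].round(3).tolist())
```

```text
nest {'n': 528, 'c': array([0.5012, 0.3238]), 'cen': array([0.5003, 0.3238]), 'size': array([0.0564, 0.0565]), 'yaw_y': -86.8}
bay {'n': 561, 'c': array([0.386 , 0.2324]), 'cen': array([0.3857, 0.2323]), 'size': array([0.0316, 0.0869]), 'yaw_y': -85.2}
cap {'n': 133, 'c': array([0.4198, 0.1212]), 'cen': array([0.4201, 0.121 ]), 'size': array([0.0246, 0.0245]), 'yaw_y': 0.9}
slot {'n': 38, 'c': array([0.5419, 0.2476]), 'cen': array([0.5424, 0.2481]), 'size': array([0.0247, 0.0068]), 'yaw_y': 0.9}
slot {'n': 37, 'c': array([0.4724, 0.2419]), 'cen': array([0.4725, 0.242 ]), 'size': array([0.0244, 0.0067]), 'yaw_y': 0.9}
cup rim [[0.3779, 0.3105], [0.3774, 0.344], [0.3784, 0.2759], [0.4106, 0.3124], [0.3455, 0.3085]]
tray corners [[0.5614, 0.3745], [0.5755, 0.2006], [0.3254, 0.1796], [0.31, 0.3528]]
dish [[0.601, 0.0235], [0.6006, 0.052], [0.6015, -0.005], [0.6296, 0.024], [0.5721, 0.023]]
box [[0.4624, -0.3066], [0.4629, -0.3374], [0.378, -0.3364], [0.3775, -0.3026]]
forc [[0.5058, -0.0017], [0.3907, 0.021]]
hexh,media,ellipses [[0.514, 0.122]]
```

```bash
python3 -m crank '[[0,[0,0,0],[0,0,-8.2]],[0,[0,0,0],[0,0,-8.2]],[0,[0,0,0],[0,0,-8.2]],[0,[0,0,0],[0,0,-8.2]],[0,[0,0,0],[0,0,-8.2]],[0,[0,0,0],[0,0,-8.2]],[0,[0,0,0],[0,0,-8.2]],[0,[0,0,0],[0,0,-8.2]]]'
python3 -m crank '[[0,[0,0,0],[0,0,-8.1]],[0,[0.043,0.018,0],[0,0,0]],[0,[0.043,0.018,0],[0,0,0]],[0,[0.043,0.018,0],[0,0,0]],[0,[0.043,0.018,0],[0,0,0]],[0,[0.043,0.018,0],[0,0,0]],[0,[0.043,0.018,0],[0,0,0]],[0,[0.043,0.018,0],[0,0,0]]]'
python3 -m crank '[[0,[0.043,0.018,0],[0,0,0]],[0,[0.043,0.018,0],[0,0,0]],[0,[0.043,0.018,0],[0,0,0]],[0,[0.043,0.018,0],[0,0,0]],[0,[0.043,0.018,0],[0,0,0]],[0,[0.043,0.018,0],[0,0,0]],[0,[0.043,0.018,0],[0,0,0]],[0,[0,0,0],[0,0,0]]]'
python3 - <<'E'
from bench import robot, vision
import cv2,numpy as np
s=vision.snapshot("wrist"); cv2.imwrite("pics/w1.png",s["color"][:,:,::-1]); np.savez("pics/w1.npz",**s)
print((-s["R"].T@s["t"]).round(3),s["R"].round(3).tolist()); o=robot.get_obs(); print(o["tool_pos"],np.degrees(o["ee_rot"]),o["joint_positions"].round(2))
E
```

```text
time: 0.9
tool_pos: [0.1539, -0.5277, 0.2047]
ee_rot: [-3.141, -0.001, 1.435]
wrist_force: [0.2, -0.0, 0.5]
width: 0.0941
finger_force: 0.0
time: 1.7
tool_pos: [0.2803, -0.2252, 0.2051]
ee_rot: [3.141, -0.0, 1.569]
wrist_force: [2.1, -0.3, 0.8]
width: 0.0938
finger_force: 0.0
time: 2.5
tool_pos: [0.4068, 0.0784, 0.2045]
ee_rot: [-3.14, -0.002, 1.579]
wrist_force: [0.7, -0.7, -0.9]
width: 0.0941
finger_force: 0.0
[0.406 0.16  0.384] [[1.0, 0.008, -0.002], [0.008, -0.96, 0.282], [0.001, -0.282, -0.96]]
[0.40616887 0.075969   0.20461667] [-1.79875861e+02  1.15826712e-02  9.02996932e+01] [ 0.05 -0.22  1.66 -0.    1.7   0.04]
```

View pics/w1.png

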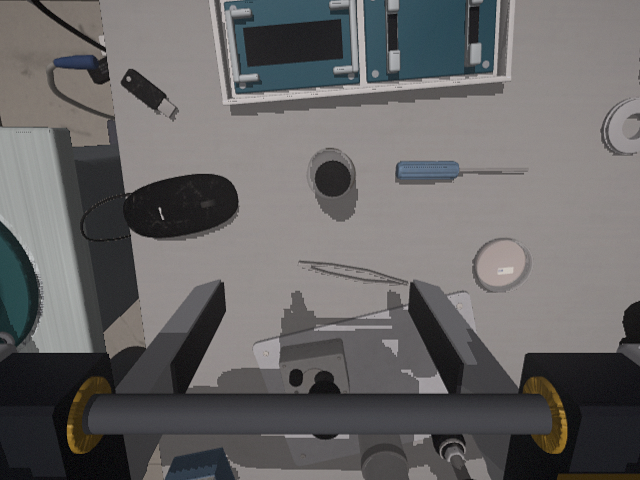

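The wrist view shows the bottle cap at (333,178), the dish at (501,264), the forceps from (300,263) to (408,284), and the bay and rest docks at the top.

Run:
```python
from h import *
s=dict(np.load("pics/w1.npz")); im=s["color"]; g=cv2.cvtColor(im,cv2.COLOR_RGB2GRAY)
hsv=cv2.cvtColor(im,cv2.COLOR_RGB2HSV)
dk=(g<60).astype(np.uint8)
print("cap",blob(s,dk,(305,150,360,205),.088))
print("bay",blob(s,dk,(235,10,350,75),.006))
print("dish",blob(s,((hsv[...,0]<14)&(g>140)&(hsv[...,1]>15)).astype(np.uint8),(465,225,540,300),.015))
print("dish px",ray(s,[[501,264]],.015).round(4))
print("forc",ray(s,[[300,263],[408,284]],.005).round(4).tolist())
```

```text
cap {'n': 999, 'c': array([0.4181, 0.1228]), 'cen': array([0.418 , 0.1232]), 'size': array([0.0266, 0.0269]), 'yaw_y': 1.9}
bay {'n': 3869, 'c': array([0.3837, 0.2331]), 'cen': array([0.3839, 0.2334]), 'size': array([0.0867, 0.0322]), 'yaw_y': -85.1}
dish {'n': 1607, 'c': array([0.5953, 0.0281]), 'cen': array([0.595 , 0.0292]), 'size': array([0.049 , 0.0464]), 'yaw_y': -39.1}
dish px [[0.5954 0.028  0.015 ]]
forc [[0.3891, 0.0237, 0.005], [0.5045, 0.0009, 0.005]]
```

```bash
python3 -m crank '[[0,[0.046,0.013,0],[0,0,0]],[0,[0,0,0.033],[0,0,0]],[0,[0,0,0.033],[0,0,0]],[0,[0,0,0.033],[0,0,0]],[0,[0,0,0.033],[0,0,0]],[0,[0,0,0.033],[0,0,0]],[0,[0,0,0],[0,0,0]],[0,[0,0,0],[0,0,0]]]'
python3 -m crank '[[1,[0,0,0],[0,0,0]],[1,[0,0,0],[0,0,0]],[1,[0,0,0],[0,0,0]],[1,[0,0,0],[0,0,0]],[1,[0,0,0],[0,0,0]],[1,[0,0,0],[0,0,0]],[1,[0,0,0],[0,0,0]],[1,[0,0,0],[0,0,0]]]'
```

```text
time: 3.35
tool_pos: [0.4192, 0.1186, 0.0406]
ee_rot: [-3.141, 0.001, 1.568]
wrist_force: [0.7, 0.5, -0.0]
width: 0.0941
finger_force: 0.0
time: 4.15
tool_pos: [0.4194, 0.1198, 0.0404]
ee_rot: [-3.141, 0.0, 1.57]
wrist_force: [0.1, 0.7, 1.2]
width: 0.0412
finger_force: 29.9
```

```bash
python3 -m crank '[[1,[0,0,-0.02],[0,0,0]],[1,[0,0,-0.03],[0,0,0]],[1,[0,0,-0.02],[0,0,0]],[1,[0.02,-0.005,0],[0,0,0]],[1,[0.03,-0.007,0],[0,0,0]],[1,[0.03,-0.007,0],[0,0,0]],[1,[0.03,-0.007,0],[0,0,0]],[1,[0.03,-0.007,0],[0,0,0]]]'
python3 -m crank '[[1,[0.029,-0.006,0],[0,0,0]],[1,[0.02,-0.003,0],[0,0,0]],[1,[0,0,0],[0,0,0]],[1,[0,0,0],[0,0,0]]]'
python3 - <<'E'
from bench import robot, vision
import cv2,numpy as np
ims=[]
for n,(x0,y0,x1,y1) in (("wrist",(180,20,480,320)),("top",(150,225,300,375))):
    s=vision.snapshot(n); np.savez(f"pics/{n}2.npz",**s); ims.append(cv2.resize(s["color"][y0:y1,x0:x1],(400,400),interpolation=2))
cv2.imwrite("pics/c2.png",np.hstack(ims)[:,:,::-1])
E
```

```text
time: 4.95
tool_pos: [0.3859, 0.2608, 0.1101]
ee_rot: [-3.141, 0.0, 1.57]
wrist_force: [0.2, -0.1, -1.4]
width: 0.0408
finger_force: 29.9
time: 5.35
tool_pos: [0.3773, 0.3085, 0.1099]
ee_rot: [-3.141, 0.001, 1.571]
wrist_force: [0.1, 0.3, -1.7]
width: 0.0406
finger_force: 29.9
```

View pics/c2.png

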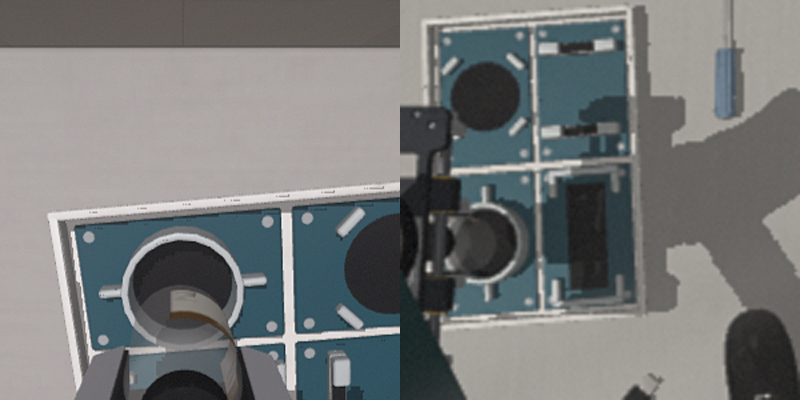

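The wrist half shows the cup rim from x 123 to 243 and y 228 to 347 in the crop, with the bottle in front of and above it.

Run:
```python
from h import *
s=dict(np.load("pics/wrist2.npz"))
W=lambda l:np.array(l)*.75+[180,20]
print(ray(s,W([[183,287],[123,287],[243,287],[183,228],[183,347]]),.029).round(4).tolist())
print("ears",ray(s,W([[112,293],[256,280]]),.02).round(4).tolist(), "nest", ray(s,W([[395,270]]),.006))
print((-s["R"].T@s["t"]).round(4))
```

```text
[[0.3773, 0.3172, 0.029], [0.3455, 0.3172, 0.029], [0.4092, 0.3172, 0.029], [0.3773, 0.3486, 0.029], [0.3774, 0.2829, 0.029]]
ears [[0.3382, 0.3112, 0.02], [0.4173, 0.3186, 0.02]] nest [[0.49858259 0.32086863 0.006     ]]
[0.377  0.3909 0.2895]
```

```bash
python3 -m crank '[[1,[0.003,0,0],[0,0,0]],[1,[0,0,0.02],[0,0,0]],[1,[0,0,0.02],[0,0,0]],[1,[0,0,0.012],[0,0,0]],[1,[0,0,0.008],[0,0,0]],[1,[0,0,0.003],[0,0,0]],[1,[0,0,0],[0,0,0]]]'
python3 -m crank '[[0.45,[0,0,0],[0,0,0]],[0.4,[0,0,0],[0,0,0]],[0.4,[0,0,0],[0,0,0]],[0.4,[0,0,-0.01],[0,0,0]],[0.4,[0,0,-0.03],[0,0,0]],[0.4,[0,0,-0.04],[0,0,0]],[0.4,[0,0,-0.04],[0,0,0]],[0,[0,0,-0.04],[0,0,0]]]'
```

```text
time: 6.15
tool_pos: [0.3778, 0.3118, 0.0475]
ee_rot: [3.142, 0.0, 1.57]
wrist_force: [0.5, -0.7, -0.2]
width: 0.0411
finger_force: 29.9
time: 6.95
tool_pos: [0.3774, 0.3118, 0.2101]
ee_rot: [3.14, -0.001, 1.57]
wrist_force: [1.2, -0.2, -0.1]
width: 0.0611
finger_force: 0.0
```

```bash
python3 -m crank '[[0,[-0.041,0.0175,0],[0,0,0]],[0,[-0.041,0.0175,0],[0,0,0]],[0,[-0.041,0.0175,0],[0,0,0]],[0,[-0.041,0.0175,0],[0,0,0]],[0,[-0.041,0.0175,0],[0,0,0]],[0,[-0.041,0.0175,0],[0,0,0]],[0,[-0.041,0.0175,0],[0,0,0]],[0,[0,0,0],[0,0,8]]]'
python3 -m crank '[[0,[0,0,0],[0,0,8.2]],[0,[0,0,0],[0,0,8.2]],[0,[0,0,0],[0,0,8.2]],[0,[0,0,0],[0,0,8.2]],[0,[0,0,0],[0,0,8.2]],[0,[0,0,0],[0,0,8.2]],[0,[0,0,0],[0,0,8.2]],[0,[0,0,0],[0,0,8.2]]]'
python3 -m crank '[[0,[0,0,0],[0,0,8.2]],[0,[0,0,0],[0,0,8.2]],[0,[0,0,0],[0,0,0]]]'
python3 - <<'E'
from bench import robot, vision
import cv2,numpy as np
ims=[]
for n in("wrist","scene"):
    s=vision.snapshot(n); np.savez(f"pics/{n}3.npz",**s); im=s["color"]
    ims.append(cv2.resize(im,(480,360),interpolation=3) if n=="wrist" else cv2.resize(im[110:260,280:430],(320,320),interpolation=2))
ims[1]=cv2.copyMakeBorder(ims[1],0,40,0,0,0)
cv2.imwrite("pics/c3.png",np.hstack(ims)[:,:,::-1]); print(robot.get_obs()["joint_positions"])
E
```

```text
time: 7.75
tool_pos: [0.5014, 0.02, 0.2081]
ee_rot: [3.14, 0.002, 1.421]
wrist_force: [0.0, 1.0, -0.9]
width: 0.0939
finger_force: 0.0
time: 8.55
tool_pos: [0.5, 0.0248, 0.2086]
ee_rot: [3.141, -0.001, 0.28]
wrist_force: [0.3, -0.4, 0.1]
width: 0.0941
finger_force: 0.0
time: 8.85
tool_pos: [0.5, 0.0248, 0.2085]
ee_rot: [3.141, -0.001, -0.0]
wrist_force: [0.1, 0.0, -0.8]
width: 0.0944
finger_force: 0.0
[-6.37767757e-02 -2.44860440e-02  1.48024188e+00 -5.56004574e-05
  1.68484214e+00  1.50468307e+00]
```

View pics/c3.png

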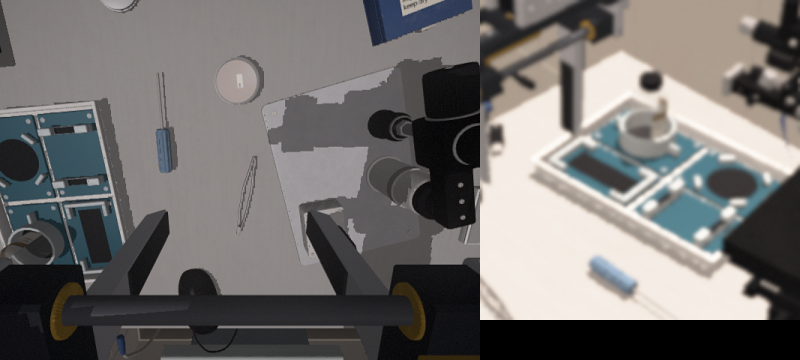

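The wrist half shows the dish spanning about x 215–264 and y 57–104 in composite pixels. The scene half shows the bottle standing in the cup.

Run:
```python
from h import *
s=dict(np.load("pics/wrist3.npz"))
W=lambda l:np.array(l)/.75
print("dish",ray(s,W([[239,80],[215,80],[264,80],[239,56],[239,104]]),.013).round(4)[:,:2].tolist())
print("nest",ray(s,W([[18,160]]),.006).round(4)[:,:2],"bay",ray(s,W([[94,237]]),.006).round(4)[:,:2],"forc",ray(s,W([[254,156],[238,234]]),.005)[:,:2].round(4).tolist())
hs=cv2.cvtColor(s["color"],cv2.COLOR_RGB2HSV); g=s["color"].min(2)
C=cloud(s); h=((C[...,2]>.008)&(C[...,2]<.03)).astype(np.uint8)
print("dish depth",blob(s,h,(270,60,365,150),.013))
print("R",s["R"].round(3).tolist(),(-s["R"].T@s["t"]).round(4))
```

```text
dish [[0.601, 0.0221], [0.601, 0.0518], [0.601, -0.0088], [0.6285, 0.0222], [0.5723, 0.0221]]
nest [[0.4985 0.3227]] bay [[0.3825 0.2357]] forc [[0.5038, 0.0015], [0.3868, 0.0232]]
dish depth {'n': 3251, 'c': array([0.5997, 0.0255]), 'cen': array([0.6001, 0.0256]), 'size': array([0.0563, 0.0571]), 'yaw_y': -88.8}
R [[-0.0, -1.0, -0.0], [-0.959, 0.0, 0.282], [-0.282, 0.0, -0.959]] [0.5824 0.024  0.3883]
```

```bash
python3 -m crank '[[0,[0,0.001,0.043],[0,0,0]],[0,[0,0,0.043],[0,0,0]],[0,[0,0,0.043],[0,0,0]],[0,[0,0,0.044],[0,0,0]],[0,[0.035,0,0],[0,0,0]],[0,[0.035,0,0],[0,0,0]],[0,[0.03,0,0],[0,0,0]],[0,[0,0,0],[0,0,0]]]'
python3 -m crank '[[0,[0,0,0.02],[0,0,0]],[0,[0,0,0.011],[0,0,0]],[0.2,[0,0,0],[0,0,0]],[0.3,[0,0,0],[0,0,0]],[1,[0,0,0],[0,0,0]],[1,[0,0,0],[0,0,0]],[1,[0,0,0],[0,0,0]],[1,[0,0,0],[0,0,0]]]'
```

```text
time: 9.75
tool_pos: [0.6029, 0.0235, 0.0342]
ee_rot: [3.141, -0.002, 0.002]
wrist_force: [0.7, -0.5, 0.5]
width: 0.0938
finger_force: 0.0
time: 10.55
tool_pos: [0.6002, 0.0237, 0.0042]
ee_rot: [-3.142, -0.001, -0.001]
wrist_force: [-0.5, 0.0, 2.0]
width: 0.056
finger_force: 30.0
```

```bash
python3 -m crank '[[1,[0,0,-0.015],[0,0,0]],[1,[0,0,-0.03],[0,0,0]],[1,[-0.01,0,-0.03],[0,0,0]],[1,[-0.03,0,0],[0,0,0]],[1,[-0.03,0,0],[0,0,0]],[1,[-0.03,-0.02,0],[0,0,0]],[1,[0,-0.04,0],[0,0,0]],[1,[0,-0.04,0],[0,0,0]]]'
python3 -m crank '[[1,[0,-0.04,0],[0,0,0]],[1,[0,-0.04,0],[0,0,0]],[1,[0,-0.04,0],[0,0,0]],[1,[0,-0.04,0],[0,0,0]],[1,[0,-0.028,0],[0,0,0]],[1,[0,-0.012,0],[0,0,0]],[1,[0,0,0],[0,0,-4]],[1,[0,0,0],[0,0,-8.1]]]'
python3 -m crank '[[1,[0,0,0],[0,0,-8.1]],[1,[0,0,0],[0,0,-8.1]],[1,[0,0,0],[0,0,-8.1]],[1,[0,0,0],[0,0,-8.1]],[1,[0,0,0],[0,0,-8.1]],[1,[0,0,0],[0,0,-8.1]],[1,[0,0,0],[0,0,-8.1]],[1,[0,0,0],[0,0,-8.1]]]'
python3 -m crank '[[1,[0,0,0],[0,0,-8.1]],[1,[0,0,0],[0,0,-8.1]],[1,[0,0,0],[0,0,-4]],[1,[0,0,0],[0,0,0]],[1,[0,0,0],[0,0,0]]]'
python3 - <<'E'
from bench import robot, vision
import cv2,numpy as np
s=vision.snapshot("wrist"); np.savez("pics/wrist4.npz",**s)
cv2.imwrite("pics/c4.png",s["color"][:,:,::-1])
E
```

```text
time: 11.35
tool_pos: [0.4994, 0.1242, 0.0799]
ee_rot: [-3.142, -0.002, -0.003]
wrist_force: [0.9, 0.1, 0.1]
width: 0.0562
finger_force: 30.0
time: 12.15
tool_pos: [0.5002, 0.3235, 0.079]
ee_rot: [3.141, -0.0, 0.216]
wrist_force: [1.4, -0.7, -1.0]
width: 0.0563
finger_force: 30.0
time: 12.95
tool_pos: [0.5005, 0.3226, 0.0792]
ee_rot: [3.141, 0.0, 1.346]
wrist_force: [-0.6, -0.4, 0.3]
width: 0.056
finger_force: 30.0
time: 13.45
tool_pos: [0.5004, 0.3231, 0.0789]
ee_rot: [3.141, 0.0, 1.692]
wrist_force: [0.3, 0.8, 0.0]
width: 0.0562
finger_force: 30.0
```

View pics/c4.png

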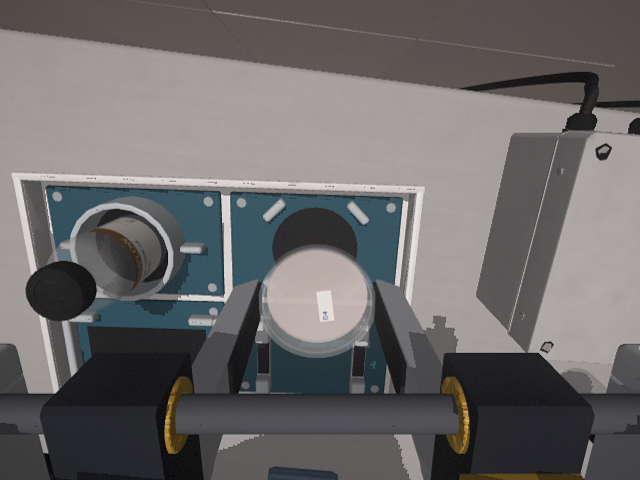

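The dish is held level. The nest disc spans columns 273–357 with its top at row 207, and the upper lugs are at (274,211) and (358,213). The bottle leans visually only by perspective.

Run:
```python
from h import *
s=dict(np.load("pics/wrist4.npz"))
print("disc L,R,top",ray(s,[[273,248],[357,248],[315,207]],.006)[:,:2].round(4).tolist())
print("lugs",ray(s,[[274,211],[358,213]],.014)[:,:2].round(4).tolist())
print("dish top edges",ray(s,[[261,300],[373,300],[318,245],[318,352]],.086)[:,:2].round(4).tolist())
print("tray edge",ray(s,[[13,174],[423,187]],.02)[:,:2].round(4).tolist())
```

```text
disc L,R,top [[0.4698, 0.3213], [0.5276, 0.3283], [0.4952, 0.3535]]
lugs [[0.4688, 0.3492], [0.5234, 0.3545]]
dish top edges [[0.4727, 0.3201], [0.5276, 0.3268], [0.4972, 0.3517], [0.5042, 0.2945]]
tray edge [[0.307, 0.3543], [0.5604, 0.3771]]
```

```bash
python3 -m crank '[[1,[0.001,-0.001,0.015],[0,0,1.9]],[1,[0,0,0.022],[0,0,0]],[1,[0,0,0.015],[0,0,0]],[1,[0,0,0.01],[0,0,0]],[1,[0,0,0.005],[0,0,0]],[1,[0,0,0.0015],[0,0,0]],[1,[0,0,0],[0,0,0]],[1,[0,0,0],[0,0,0]]]'
python3 -m crank '[[0.3,[0,0,0],[0,0,0]],[0.2,[0,0,0],[0,0,0]],[0.2,[0,0,0],[0,0,0]],[0.2,[0,0,0],[0,0,0]],[0.2,[0,0,-0.01],[0,0,0]],[0.2,[0,0,-0.04],[0,0,0]],[0.2,[0,0,-0.045],[0,0,0]],[0,[0,0,-0.045],[0,0,0]]]'
python3 - <<'E'
from bench import robot, vision
import cv2,numpy as np
s=vision.snapshot("wrist"); np.savez("pics/wrist5.npz",**s)
cv2.imwrite("pics/c5.png",s["color"][:,:,::-1])
E
```

```text
time: 14.3
tool_pos: [0.4996, 0.3249, 0.0106]
ee_rot: [3.14, -0.001, 1.661]
wrist_force: [-0.6, -0.6, -0.6]
width: 0.0561
finger_force: 30.0
time: 15.1
tool_pos: [0.4986, 0.3244, 0.1519]
ee_rot: [-3.141, 0.0, 1.661]
wrist_force: [0.6, 0.2, -0.3]
width: 0.0804
finger_force: 0.0
```

View pics/c5.png

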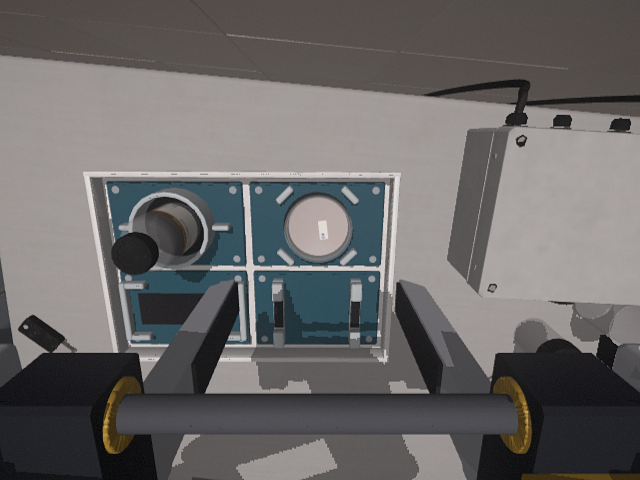

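The dish sits inside the four lugs, centred at (318,226), and the bottle stands in the cup. On to the box.

```bash
python3 -m crank '[[0,[0,0,-0.045],[0,0,8]],[0,[0,0,-0.045],[0,0,8]],[0,[0,0,0],[0,0,8]],[0,[0,0,0],[0,0,8]],[0,[0,0,0],[0,0,8]],[0,[0,0,0],[0,0,8]],[0,[0,0,0],[0,0,8]],[0,[0,0,0],[0,0,8]]]'
python3 -m crank '[[0,[0,0,0],[0,0,8]],[0,[0,0,0],[0,0,8]],[0,[0,0,0],[0,0,8]],[0,[0,0,0],[0,0,8.5]],[0,[-0.008,0.046,0],[0,0,0]],[0,[-0.008,0.046,0],[0,0,0]],[0,[-0.008,0.046,0],[0,0,0]],[0,[-0.008,0.046,0],[0,0,0]]]'
python3 -m crank '[[0,[-0.008,0.046,0],[0,0,0]],[0,[-0.008,0.046,0],[0,0,0]],[0,[-0.008,0.046,0],[0,0,0]],[0,[-0.008,0.046,0],[0,0,0]],[0,[-0.008,0.046,0],[0,0,0]],[0,[-0.008,0.046,0],[0,0,0]],[0,[-0.008,0.046,0],[0,0,0]],[0,[-0.008,0.046,0],[0,0,0]]]'
python3 -m crank '[[0,[-0.008,0.046,0],[0,0,0]],[0,[-0.008,0.046,0],[0,0,0]],[0,[0,0,0.04],[0,0,0]],[0,[0,0,0],[0,0,0]],[0,[0,0,0],[0,0,0]]]'
python3 - <<'E'
from bench import robot, vision
import cv2,numpy as np
s=vision.snapshot("wrist"); np.savez("pics/wrist6.npz",**s)
cv2.imwrite("pics/c6.png",s["color"][:,:,::-1])
E
```

```text
time: 15.95
tool_pos: [0.499, 0.3246, 0.2406]
ee_rot: [3.141, -0.001, 0.538]
wrist_force: [-0.4, -0.1, -0.4]
width: 0.0945
finger_force: 0.0
time: 16.75
tool_pos: [0.4621, 0.14, 0.2406]
ee_rot: [3.142, -0.001, -0.023]
wrist_force: [0.8, -0.0, 0.2]
width: 0.0939
finger_force: 0.0
time: 17.55
tool_pos: [0.3894, -0.2267, 0.2409]
ee_rot: [3.14, -0.002, -0.023]
wrist_force: [1.1, 0.0, 0.6]
width: 0.0939
finger_force: 0.0
time: 18.05
tool_pos: [0.3716, -0.3159, 0.1999]
ee_rot: [-3.14, 0.001, -0.023]
wrist_force: [-0.2, -0.5, 0.1]
width: 0.0941
finger_force: 0.0
```

View pics/c6.png

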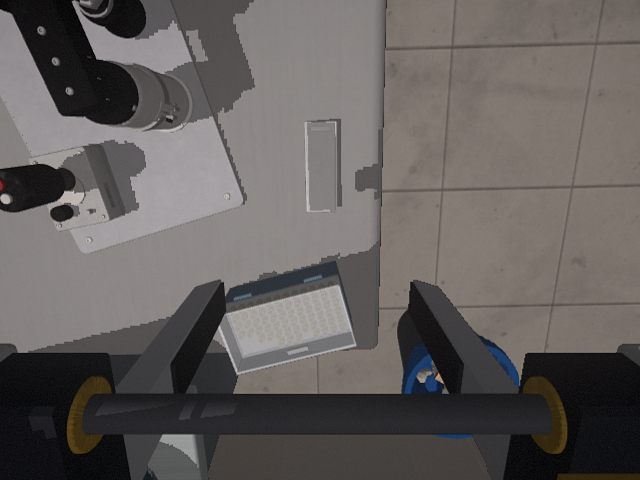

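The box corners are at (306,122), (340,121), (341,211) and (307,212), nearly square to the tool. The tip rack is behind and clear.

Run:
```python
from h import *
s=dict(np.load("pics/wrist6.npz"))
W=ray(s,[[306,122],[340,121],[341,211],[307,212]],.019)[:,:2]; print(W.round(4).tolist(),W.mean(0),W[0]-W[3],W[1]-W[2])
C=cloud(s); h=((C[...,2]>.012)&(C[...,2]<.03)).astype(np.uint8); print(blob(s,h,(290,105,360,230),.019))
m=(C[...,2]>.05)&(C[...,1]<-.1); P=C[m]; q=P[(P[:,0]>.44)&(P[:,0]<.65)&(P[:,1]>-.3)]; print("manip min y,x",np.nanpercentile(q,1,axis=0),np.nanpercentile(q,99,axis=0))
```

```text
[[0.4586, -0.3088], [0.4587, -0.3394], [0.3761, -0.3399], [0.3758, -0.3072]] [ 0.41730777 -0.32379473] [ 0.08272039 -0.001593  ] [0.08263391 0.00049909]
{'n': 2843, 'c': array([ 0.4174, -0.3205]), 'cen': array([ 0.4191, -0.3211]), 'size': array([0.0288, 0.0836]), 'yaw_y': 89.5}
manip min y,x [ 0.45728808 -0.20480875  0.05350795] [ 0.54362044 -0.15140553  0.15002965]
```

```bash
python3 -m crank '[[0,[0.036,0.005,0],[0,0,-0.9]],[0,[0,0,0.045],[0,0,0]],[0,[0,0,0.045],[0,0,0]],[0,[0,0,0.045],[0,0,0]],[0,[0,0,0.04],[0,0,0]],[0,[0,0,0.015],[0,0,0]],[0,[0,0,0.006],[0,0,0]],[0.3,[0,0,0],[0,0,0]]]'
python3 -m crank '[[0.5,[0,0,0],[0,0,0]],[0.6,[0,0,0],[0,0,0]],[1,[0,0,0],[0,0,0]],[1,[0,0,0],[0,0,0]],[1,[0,0,0],[0,0,0]],[1,[0,0,0],[0,0,0]]]'
```

```text
time: 18.9
tool_pos: [0.4094, -0.3228, 0.0056]
ee_rot: [3.14, -0.002, -0.006]
wrist_force: [-0.1, -0.7, 0.8]
width: 0.0892
finger_force: 0.0
time: 19.5
tool_pos: [0.4078, -0.3225, 0.0041]
ee_rot: [3.141, -0.0, -0.008]
wrist_force: [-0.4, -1.0, -1.1]
width: 0.0416
finger_force: 0.0
```

```bash
python3 -m crank '[[1,[0,0,0],[0,0,0]],[1,[0,0,0],[0,0,0]],[1,[0,0,0],[0,0,0]],[1,[0,0,0],[0,0,0]]]'
```

```text
time: 19.9
tool_pos: [0.4077, -0.3224, 0.0039]
ee_rot: [-3.141, 0.0, -0.008]
wrist_force: [0.5, 1.1, 1.1]
width: 0.03
finger_force: 30.0
```

```bash
python3 -m crank '[[1,[0,0,-0.02],[0,0,0]],[1,[0,0,-0.04],[0,0,0]],[1,[0,0,-0.045],[0,0,0]],[1,[0,0,-0.045],[0,0,0]],[1,[0,0,-0.045],[0,0,0]],[1,[0,0,-0.015],[0,0,0]],[1,[-0.001,-0.025,0],[0,0,0]],[1,[-0.003,-0.045,0],[0,0,0]]]'
python3 -m crank '[[1,[-0.003,-0.045,0],[0,0,0]],[1,[-0.003,-0.045,0],[0,0,0]],[1,[-0.003,-0.045,0],[0,0,0]],[1,[-0.003,-0.045,0],[0,0,0]],[1,[-0.003,-0.045,0],[0,0,0]],[1,[-0.003,-0.045,0],[0,0,0]],[1,[-0.003,-0.045,0],[0,0,0]],[1,[-0.003,-0.045,0],[0,0,0]]]'
python3 -m crank '[[1,[-0.003,-0.045,0],[0,0,0]],[1,[-0.003,-0.045,0],[0,0,0]],[1,[-0.003,-0.035,0],[0,0,-2.7]],[1,[0,0,0.04],[0,0,-2.7]],[1,[0,0,0.04],[0,0,0]],[1,[0,0,0.04],[0,0,0]],[1,[0,0,0],[0,0,0]],[1,[0,0,0],[0,0,0]]]'
python3 - <<'E'
from bench import robot, vision
import cv2,numpy as np
s=vision.snapshot("wrist"); np.savez("pics/wrist7.npz",**s)
cv2.imwrite("pics/c7.png",s["color"][:,:,::-1])
E
```

```text
time: 20.7
tool_pos: [0.4043, -0.2534, 0.2131]
ee_rot: [3.141, 0.001, -0.011]
wrist_force: [0.5, 0.8, 0.2]
width: 0.0299
finger_force: 30.0
time: 21.5
tool_pos: [0.3822, 0.1094, 0.2127]
ee_rot: [3.141, 0.001, -0.008]
wrist_force: [-0.2, -0.1, -0.3]
width: 0.0294
finger_force: 30.0
time: 22.3
tool_pos: [0.3744, 0.2325, 0.0933]
ee_rot: [3.141, 0.002, 0.087]
wrist_force: [0.5, -0.0, 0.3]
width: 0.0296
finger_force: 30.0
```

View pics/c7.png

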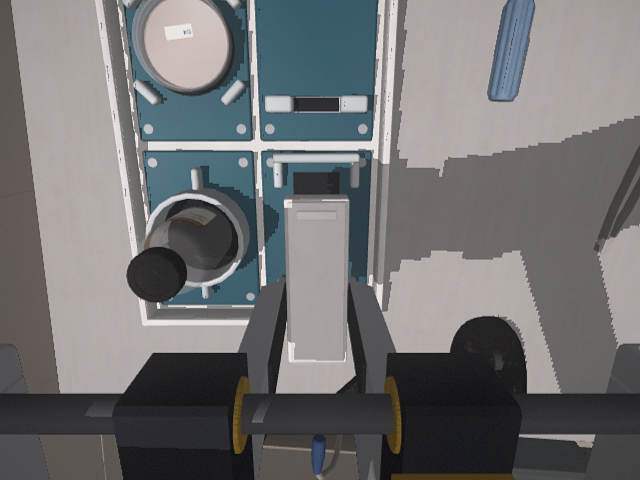

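The far end wall of the bay is at about (316,158) with side lugs at (278,174) and (355,172). The box's far edge runs (285,198) to (349,197), and the dark pad's far edge is at row 172.

Run:
```python
from h import *
s=dict(np.load("pics/wrist7.npz"))
a=np.radians(5.1);ex=np.array([np.cos(a),np.sin(a)]);ey=np.array([-np.sin(a),np.cos(a)])
lw=ray(s,[[274,158],[360,155]],.015)[:,:2]; lg=ray(s,[[278,174],[355,172]],.015)[:,:2]
pad=ray(s,[[293,173],[339,172]],.006)[:,:2]
bx=ray(s,[[285,198],[349,197]],.108)[:,:2]; bn=ray(s,[[288,361],[346,361]],.108)[:,:2]
for n,p in (("wall",lw),("lugs",lg),("pad",pad),("boxfar",bx),("boxnear",bn)): print(n,p.round(4).tolist(),"long/lat",(p.mean(0)@ex).round(4),(p.mean(0)@ey).round(4),"yaw",np.degrees(np.arctan2(*(p[0]-p[1])[[0,1]]))*-1)
```

```text
wall [[0.4346, 0.2652], [0.4414, 0.2088]] long/lat 0.4573 0.1972 yaw 6.926700615812111
lugs [[0.4243, 0.262], [0.4301, 0.2108]] long/lat 0.4465 0.1975 yaw 6.443014975673452
pad [[0.4248, 0.2525], [0.4282, 0.2209]] long/lat 0.4458 0.1978 yaw 6.202138088539225
boxfar [[0.4261, 0.2501], [0.4289, 0.2224]] long/lat 0.4468 0.1973 yaw 5.868895870025391
boxnear [[0.3446, 0.2434], [0.3471, 0.2148]] long/lat 0.3648 0.1975 yaw 4.94299573828374
```

```bash
python3 -m crank '[[1,[0,0,0.02],[0,0,0]],[1,[0,0,0.03],[0,0,0]],[1,[0,0,0.02],[0,0,0]],[1,[0,0,0.01],[0,0,0]],[1,[0,0,0.003],[0,0,0]],[1,[0,0,0],[0,0,0]],[0.6,[0,0,0],[0,0,0]],[0.55,[0,0,0],[0,0,0]]]'
python3 -m crank '[[0.55,[0,0,0],[0,0,0]],[0.55,[0,0,-0.005],[0,0,0]],[0.55,[0,0,-0.03],[0,0,0]],[0.55,[0,0,-0.045],[0,0,0]],[0.4,[0,0,-0.045],[0,0,0]],[0.4,[0,0,-0.03],[0,0,0]],[0.4,[0,0,0],[0,0,0]]]'
python3 - <<'E'
from bench import robot, vision
import cv2,numpy as np
s=vision.snapshot("wrist"); np.savez("pics/wrist8.npz",**s)
cv2.imwrite("pics/c8.png",s["color"][:,:,::-1])
E
```

```text
time: 23.15
tool_pos: [0.3763, 0.2333, 0.0124]
ee_rot: [-3.141, -0.003, 0.087]
wrist_force: [0.6, 0.1, 0.2]
width: 0.0409
finger_force: 0.0
time: 23.85
tool_pos: [0.378, 0.2342, 0.1723]
ee_rot: [-3.138, -0.011, 0.087]
wrist_force: [0.6, -0.4, 0.0]
width: 0.0561
finger_force: 0.0
```

View pics/c8.png

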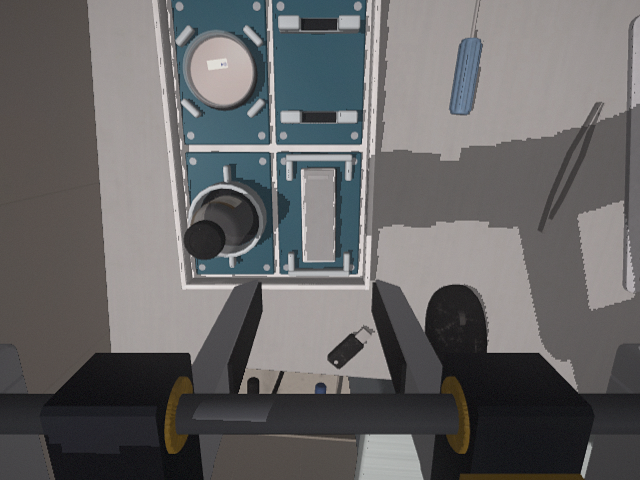

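The box lies inside the bay at (319,214). The bridge slots are at (319,24) and (320,117).

Run:
```python
from h import *
from bench import robot
s=dict(np.load("pics/wrist8.npz"))
W=ray(s,[[319,24],[318.5,117]],.018)[:,:2]; print("rest",W.round(4).tolist(),W.mean(0))
print("forc",ray(s,[[602,103],[541,231]],.005)[:,:2].round(4).tolist())
o=robot.get_obs(); print(o["joint_positions"].round(3),o["tool_pos"],o["ee_rot"])
```

```text
rest [[0.5394, 0.2463], [0.4702, 0.2406]] [0.50479943 0.24347045]
forc [[0.503, -0.0], [0.3874, 0.024]]
[ 0.427 -0.149  1.673 -0.     1.612  1.911] [0.37663735 0.23353478 0.16913477] [-3.13950391 -0.00623667  0.08656477]
```

```bash
python3 -m crank '[[0.3,[0,0.038,0],[0,0,0]],[0.3,[0,0.038,0],[0,0,0]],[0.3,[0,0.038,0],[0,0,0]],[0.3,[0,0.038,0],[0,0,0]],[0.3,[0,0.038,0],[0,0,0]],[0.3,[0,0.037,0],[0,0,0]],[0.3,[0,0,0],[0,0,8.1]],[0.3,[0,0,0],[0,0,8.1]]]'
python3 -m crank '[[0.3,[0,0,0],[0,0,0]],[0.3,[0,0,0],[0,0,0]],[0.3,[0,0,0],[0,0,0]]]'
python3 - <<'E'
from bench import robot, vision
import cv2,numpy as np
s=vision.snapshot("wrist"); np.savez("pics/wrist9.npz",**s)
cv2.imwrite("pics/c9.png",s["color"][:,:,::-1]); o=robot.get_obs();print(o["tool_pos"],o["ee_rot"])
E
```

```text
time: 24.7
tool_pos: [0.3936, 0.0055, 0.1639]
ee_rot: [3.141, 0.004, -0.205]
wrist_force: [0.4, -0.2, -0.6]
width: 0.0658
finger_force: 0.0
time: 25.0
tool_pos: [0.3943, 0.007, 0.1652]
ee_rot: [3.141, 0.001, -0.194]
wrist_force: [-0.6, 0.2, -0.2]
width: 0.0654
finger_force: 0.0
[0.3944394  0.00699808 0.16548503] [ 3.14140879e+00  8.72623546e-04 -1.93851385e-01]
```

View pics/c9.png

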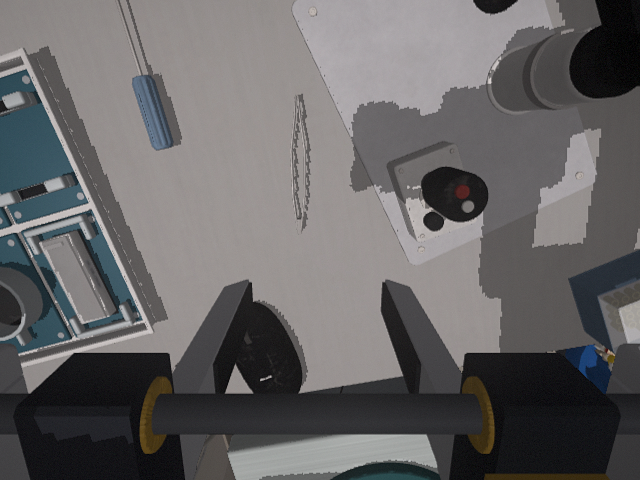

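The forceps run nearly vertically in the image from (299,95) to (300,226), so the yaw matches.

Run:
```python
from h import *
s=dict(np.load("pics/wrist9.npz"))
W=ray(s,[[299,94],[300,228]],.006)[:,:2]; c=W.mean(0); d=W[0]-W[1]; print(W.round(4).tolist(),c,np.linalg.norm(d),np.degrees(np.arctan2(d[1],d[0])))
C=cloud(s); h=((C[...,2]>.0035)&(C[...,2]<.02)).astype(np.uint8); h=cv2.morphologyEx(h,3,np.ones((9,9))); print(blob(s,h,(280,85,315,240),.006))
t=np.array([.3944,.0070]); y=-.1939; e=c-t
print("tool dx,dy",e@[np.cos(y),np.sin(y)],e@[np.sin(y),-np.cos(y)])
```

```text
[[0.5038, -0.0003], [0.3911, 0.0223]] [0.44742858 0.01099606] 0.11492820095027549 -11.371250199654197
{'n': 896, 'c': array([0.4451, 0.0133]), 'cen': array([0.4474, 0.0128]), 'size': array([0.1189, 0.0125]), 'yaw_y': 77.8}
tool dx,dy 0.05126484398551223 -0.014139102002499852
```

Run:
```python
from h import *
for n in ("wrist9","top0"):
    s=dict(np.load(f"pics/{n}.npz")); P=cloud(s).reshape(-1,3)
    P=P[(P[:,0]>.36)&(P[:,0]<.45)&(P[:,1]>-.14)&(P[:,1]<-.04)]
    for lo,hi in ((.02,.07),(.07,.095),(.095,.15)):
        q=P[(P[:,2]>lo)&(P[:,2]<hi)]
        print(n,lo,hi,len(q),q.min(0).round(3) if len(q) else "",q.max(0).round(3) if len(q) else "")
```

```text
wrist9 0.02 0.07 3780 [ 0.367 -0.125  0.02 ] [ 0.443 -0.063  0.07 ]
wrist9 0.07 0.095 507 [ 0.404 -0.1    0.07 ] [ 0.431 -0.076  0.095]
wrist9 0.095 0.15 2180 [ 0.399 -0.108  0.095] [ 0.431 -0.076  0.111]
top0 0.02 0.07 581 [ 0.371 -0.126  0.022] [ 0.445 -0.064  0.064]
top0 0.07 0.095 15 [ 0.403 -0.086  0.07 ] [ 0.43  -0.077  0.094]
top0 0.095 0.15 204 [ 0.402 -0.109  0.099] [ 0.433 -0.078  0.112]
```

```bash
python3 -m crank '[[0.3,[0.025,-0.009,0],[0,0,0.6]],[0.3,[0.025,-0.01,0],[0,0,0]],[0.3,[0,0,0.04],[0,0,0]],[0.3,[0,0,0.04],[0,0,0]],[0.4,[0,0,0.04],[0,0,0]],[0.5,[0,0,0.03],[0,0,0]],[0.5,[0,0,0.012],[0,0,0]],[0.5,[0,0,0],[0,0,0]]]'
python3 -m crank '[[0.7,[0,0,0],[0,0,0]],[1,[0,0,0],[0,0,0]],[1,[0,0,0],[0,0,0]],[1,[0,0,0],[0,0,0]],[1,[0,0,0],[0,0,0]],[1,[0,0,0],[0,0,0]],[1,[0,0,0],[0,0,0]],[1,[0,0,0],[0,0,0]]]'
```

```text
time: 25.85
tool_pos: [0.4467, 0.0156, 0.0029]
ee_rot: [3.141, 0.002, -0.205]
wrist_force: [-0.4, -0.6, 0.4]
width: 0.0472
finger_force: 0.0
time: 26.65
tool_pos: [0.4479, 0.0152, 0.0045]
ee_rot: [3.141, -0.001, -0.207]
wrist_force: [-1.0, -0.1, 4.4]
width: 0.0118
finger_force: 30.0
```

```bash
python3 -m crank '[[1,[0,0,-0.02],[0,0,0]],[1,[0,0,-0.04],[0,0,0]],[1,[0,0,-0.035],[0,0,0]],[1,[0.001,-0.02,0],[0,0,0]],[1,[0.002,-0.04,0],[0,0,0]],[1,[0.002,-0.04,0],[0,0,0]],[1,[0.002,-0.04,0],[0,0,0]],[1,[0.002,-0.04,0],[0,0,0]]]'
python3 -m crank '[[1,[0.001,-0.036,0],[0,0,0]],[1,[0,-0.02,0],[0,0,0]],[1,[0,0,0],[0,0,-8.5]],[1,[0,0,0],[0,0,-8.5]],[1,[0,0,0],[0,0,0]],[1,[0,0,0],[0,0,0]],[1,[0,0,0],[0,0,0]]]'
python3 - <<'E'
from bench import robot, vision
import cv2,numpy as np
s=vision.snapshot("wrist"); np.savez("pics/wrist10.npz",**s)
cv2.imwrite("pics/c10.png",s["color"][:,:,::-1]); o=robot.get_obs();print(o["tool_pos"],o["ee_rot"])
E
```

```text
time: 27.45
tool_pos: [0.4931, 0.1911, 0.0983]
ee_rot: [3.141, 0.001, -0.207]
wrist_force: [0.1, -0.9, -0.3]
width: 0.0116
finger_force: 29.9
time: 28.15
tool_pos: [0.5056, 0.244, 0.0987]
ee_rot: [3.141, 0.0, 0.088]
wrist_force: [-0.2, -0.2, -1.0]
width: 0.012
finger_force: 29.9
[0.50563677 0.2439918  0.09877673] [3.14151247e+00 2.72862825e-04 8.80908333e-02]
```

View pics/c10.png

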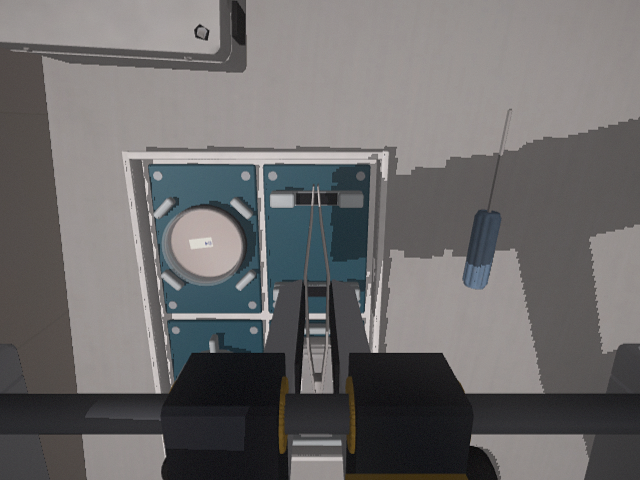

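The forceps are held straight between tip (316,187) and end (318,380). The bridges are at (317,199) and (318,292), in line with them.

Run:
```python
from h import *
s=dict(np.load("pics/wrist10.npz"))
a=np.radians(5.1);ex=np.array([np.cos(a),np.sin(a)]);ey=np.array([-np.sin(a),np.cos(a)])
for n,l,z in (("bridges",[[317,199],[317,292]],.02),("forc",[[316,187],[318,380]],.1)):
    p=ray(s,l,z)[:,:2]; print(n,p.round(4).tolist(),(p@ex).round(4),(p@ey).round(4))
```

```text
bridges [[0.5409, 0.2461], [0.4722, 0.2401]] [0.5607 0.4917] [0.1971 0.1971]
forc [[0.5611, 0.2485], [0.4562, 0.2382]] [0.581  0.4755] [0.1976 0.1967]
```

```bash
python3 -m crank '[[1,[0,0,0.02],[0,0,0]],[1,[0,0,0.025],[0,0,0]],[1,[0,0,0.02],[0,0,0]],[1,[0,0,0.01],[0,0,0]],[1,[0,0,0.004],[0,0,0]],[1,[0,0,0],[0,0,0]],[1,[0,0,0],[0,0,0]]]'
python3 -m crank '[[1,[0,0,0.001],[0,0,0]],[1,[0,0,0],[0,0,0]]]'
```

```text
time: 28.9
tool_pos: [0.5066, 0.2445, 0.0212]
ee_rot: [-3.141, -0.002, 0.09]
wrist_force: [0.6, 0.2, -1.0]
width: 0.0115
finger_force: 29.9
time: 29.1
tool_pos: [0.5062, 0.2444, 0.0198]
ee_rot: [-3.141, -0.001, 0.09]
wrist_force: [-0.1, 0.3, -0.1]
width: 0.0122
finger_force: 29.9
```

```bash
python3 -m crank '[[1,[0,0,0.001],[0,0,0]],[1,[0,0,0],[0,0,0]],[0.75,[0,0,0],[0,0,0]],[0.7,[0,0,0],[0,0,0]],[0.7,[0,0,0],[0,0,0]],[0.68,[0,0,0],[0,0,0]],[0.68,[0,0,-0.005],[0,0,0]],[0.68,[0,0,-0.02],[0,0,0]]]'
python3 -m crank '[[0.68,[0,0,-0.04],[0,0,0]],[0.68,[0,0,-0.045],[0,0,0]],[0.5,[-0.03,0,-0.03],[0,0,0]],[0.5,[-0.045,0,0],[0,0,0]],[0.5,[-0.045,0,0],[0,0,0]],[0.5,[0,0,0],[0,0,0]],[0.5,[0,0,0],[0,0,0]]]'
python3 - <<'E'
from bench import robot, vision
import cv2,numpy as np
s=vision.snapshot("wrist"); np.savez("pics/wrist11.npz",**s)
cv2.imwrite("pics/c11.png",s["color"][:,:,::-1])
E
```

```text
time: 29.9
tool_pos: [0.5037, 0.2435, 0.0408]
ee_rot: [3.14, 0.006, 0.09]
wrist_force: [-0.2, 0.0, 0.5]
width: 0.0301
finger_force: 0.0
time: 30.6
tool_pos: [0.386, 0.2335, 0.1586]
ee_rot: [-3.141, -0.002, 0.091]
wrist_force: [0.7, 0.1, -0.2]
width: 0.0472
finger_force: 0.0
```

View pics/c11.png

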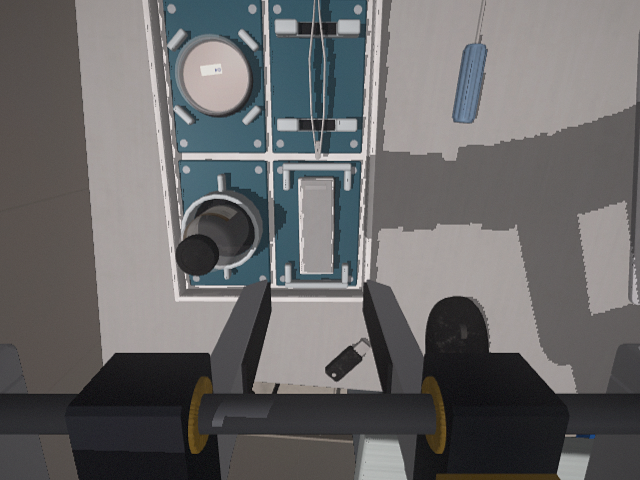

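Everything is in place. The forceps' near end at (318,157) is close to the divider, so I check that they lie level and clear.

Run:
```python
from h import *
s=dict(np.load("pics/wrist11.npz")); C=cloud(s)
for r in (5,25,40,90,110,125,140,150,156,160): 
    q=C[r-2:r+3,308:328].reshape(-1,3); q=q[q[:,2]>.012]; print(r,len(q),np.nanpercentile(q[:,2],[50,90]).round(4) if len(q) else "", ray(s,[[318,r]],.02)[0,:2].round(3))
print("divider z",np.nanmedian(C[155:159,280:305,2]).round(4),np.nanmedian(C[155:159,330:355,2]).round(4))
p=ray(s,[[318,157]],.022)[0]; b=ray(s,[[318,28],[318,125]],.018); print("end",p,"bridges",b,b.mean(0))
print("divider line",ray(s,[[318,156]],.01))
```

```text
5 18 [0.0229 0.0241] [0.554 0.247]
25 100 [0.0152 0.023 ] [0.541 0.246]
40 26 [0.0231 0.024 ] [0.531 0.245]
90 22 [0.0228 0.0239] [0.496 0.242]
110 20 [0.0233 0.0239] [0.482 0.241]
125 100 [0.015  0.0227] [0.47  0.239]
140 28 [0.0236 0.0242] [0.459 0.238]
150 31 [0.0235 0.0243] [0.451 0.238]
156 27 [0.0229 0.0242] [0.446 0.237]
160 5 [0.023  0.0231] [0.443 0.237]
divider z 0.0022 0.0024
end [0.44548307 0.23720928 0.022     ] bridges [[0.53970457 0.24590276 0.018     ]
 [0.47024524 0.23948557 0.018     ]] [0.50497491 0.24269417 0.018     ]
divider line [[0.44545418 0.23717232 0.01      ]]
```

Run:
```python
from bench import robot
print(robot.close_job())
```

```text
the job is handed in; nothing more can be done
None
```

The job is handed in: the bottle stands in the cup, the dish is in the nest, the box is in the bay and the forceps lie level in the slots, placed in that order in about 31 s of robot time, with the media bottle and hex driver left alone.

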